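# Slide a clay tile over the edge and lay it on the airing pile

## Robot

A 6-joint arm with a two-finger parallel gripper is mounted at the origin on the work surface. World frame = base frame: x ahead of the robot, y to its left, z up, the work surface at z = 0. Lengths are in m, angles in rad, forces in N, time in s.
With the tool pointing down it reaches from about 0.35 to 0.975 m from the base axis. Payload 4.9 kg.
Tool frame: the origin (TCP) lies at the very end of the fingers, on their centre line; the grasp point (between the pads) lies 19 mm behind it (pinch_z is the distance from the TCP to the grasp point, in m); z points along the fingers, y is the line along which they close (so a half turn about z gives the same grasp; the last joint's range is limited). The gripper opens to 85 mm and grips with 20 to 120 N. Pads are 22 mm wide; open, the fingers measure 114 mm over their backs; the gripper's body (76 mm by 85 mm) begins 54 mm behind the grasp point. The pads swing forward as they close: fully open they stand 13 mm farther back than shut.
Start: joints at [-1.251, 0.053, 1.613, -0, 1.476, -0.119], TCP at [0.266, -0.566, 0.231] pointing down, gripper open.
Joint ranges: [-3.01, 3.01], [-1.01, 2.22], [0.06, 2.58], [-1.02, 4.17], [0.09, 2.62], [-3.14, 3.14]. Speed limits (rad/s): [2.57, 2.57, 3.14, 3.14, 3.14, 3.14].

## Interface

Orientations are given as a unit quaternion [w, x, y, z].
In Python, from plant import * gives the robot as it stands. The module is installed in compiled form; this text tells all that it offers.
- The arm moves only by the tool play_rows, never from a script. Its arguments are lists of equal length, an entry for each row: "linear": the shift along the world's x, y, z in m, a list of three; "turn": the turn about the world's z in degrees. A call has 1 to 8 rows; each row shifts and turns the commanded pose from where the row before left it; what a row does not reach is not made up. A row lasts 1/8 s, in which the tool goes at most 62.5 mm and 10.7 degrees, less where a joint would pass 70% of its speed; a pose out of reach is approached as far as the arm can. A call is refused whole if a number of a shift passes 0.0625 or a number of a turn 10.7, either way. A call with a gripper value outside its range is refused whole. "hand" is the finger opening in m, from 0 to 0.0854, set as the call begins (left out, the last holds). The fingers move at their own pace and stop on an object; the grip force is fixed at half the most. Time passes only in rows, so rows that do not move let the fingers close. It gives the time, the measured TCP pose, the force, the opening and the grip force at its end, in the units of the state.
- state(): the state, without advancing time (a new reading comes with each control period).
- grab_frame(name): name is "side" or "top" or "wrist"; returns the picture (480x640x3 uint8, red, green, blue); there is no depth.
- camera_info(name): a dict with "camera_matrix" (3x3 intrinsics, pixels), "distortion" ([k1, k2, p1, p2, k3] as OpenCV has them; the pictures are not rectified), "origin" and "attitude" of the camera in the world; the wrist camera has in their place "mount" (4x4, takes a point from camera to tool coordinates, whose origin is the TCP and whose axes are the flange's). Camera axes: x right, y down, z forward; pixel columns grow to the right and rows downward; lengths in m; the calibration is good to about 2 mm. A picture is of the moment at which its call begins: read the wrist's pose just before it. camera_info takes no time and is no camera call.
- job_done(): hands the job in; it is judged then, once.
Trained networks look in the newest picture that a camera, given by its name, has taken for a name from the list of things; names that differ only in an ending like _2 or _b are one class to them, and where a whole thing is asked for, a point or a joint stands for the part that bears it (a point fixed in the world has none). Each returns a list of dicts, best first, with "p" (0 to 1); they miss things now and then, are a little off and sometimes report something else, mostly with a low value. They report only what shows in the picture. A call takes as long as a camera call. They do not tell look-alikes from the thing itself.
- trace(camera, thing): "region" (480x640 bool, what is visible of it) and "location" ([column, row] in pixels, amid what is visible of it).
The state is a dict: "time": time; "joint_pos": joint angles; "joint_vel": joint speeds; "joint_efforts": joint torques, N m; "tool_pos": TCP position; "tool_rot": TCP orientation; "contact_force": force on the tool from outside, world axes, zero at the start; "ft_torque": the same for the moment, N m; "gripper_width": opening from 0.0 (shut) to 1.0 (fully open); "grasp_force": force on a finger pad.
Only numpy, scipy, OpenCV 4.12 (cv2) and the standard library are available. Lean on these libraries where they do the work, as an engineer would, in place of code of your own. Each camera call takes 0.05 s, during which the arm holds its last target. There are 200 camera calls.

## Task

On the timber block, push the long thin clay tile along its groove until about a third of it sticks out over the block's open edge, then grip it by that overhanging end and lay it flat on top of the airing pile, centred on it and in line with the tiles already there. Set it down, do not drop it, and leave the short tile and the pile where they are.

Things in the scene. Friction and masses are not known exactly. Their poses are not given: they have to be found in the camera images.
- long_tile: the tile to move: a loose fired-clay strip, 54 (x) by 170 (y) by 7 mm (z), about 0.13 kg, flat in one of the block's two grooves (either one), its +y towards the open edge. Origin: centre of its underside. It cannot be gripped in the groove, but slides along it when pushed on its rear (-y) end, e.g. with closed fingertips lowered behind it.
- short_tile: a bystander of the same clay, 54 by 110 by 7 mm, lying in the other groove in the same way; origin at the centre of its underside. It must stay where it is.
- block: fixed timber block. Origin: on the table. Flat top at z = 70 mm, y from -130 to +130, x from -85 to +155 mm (a knife lies beyond x = 95). Battens 14 wide, 8 high along y at x = -72, 0, +72 form two grooves 58 wide, centred at x = -36 and +36, floor at z = 70; closed at y = -118 by a batten (40 mm or more free behind the long tile), open at y = +130: the open edge, a sheer drop.
- pile: airing pile, loose, moves as one piece (0.5 kg): two tiles like the long one, 54 (x) by 170 (y) mm, with pairs of laths across them. Origin: centre of its underside, on the table. Top laths at y = -35 and +35 mm, 70 mm long in x, 12 wide, 14 high over the tile below, tops at z = 56 mm: the long tile's underside rests there, along the pile's y, either way round.
There are look-alikes about, which are no part of the job. Leave any blue look-alike of the pile alone.

How it is judged:
On the way:
1. the long tile lies flat on the block with at least 40 mm of it out over the open edge (y of long_tile in the frame of block between 0.085 and 0.13 m and z of long_tile in the frame of block between 0.066 and 0.074 m and angle between long_tile's own z axis and vertical below 0.06 rad), for 0.2 s.
At the end, for the whole second after the job is handed in: The long tile rests flat and still on the pile's top laths, its centre within 20 mm of the pile's centre seen from above and its length within 12 degrees of the pile's; the pile stands flat within 30 mm of where it stood and the short tile lies within 20 mm of where it lay (horizontal distance between long_tile and pile below 0.02 m and z of long_tile in the frame of pile between 0.052 and 0.06 m and angle between the y axis of long_tile and the y axis of pile, either way round below 0.21 rad and angle between long_tile's own z axis and vertical below 0.08 rad and angle between pile's own z axis and vertical below 0.05 rad and linear speed of long_tile below 0.02 m/s and distance of short_tile from where it was at the start of the episode below 0.02 m and distance of pile from where it was at the start of the episode below 0.03 m); the robot touches nothing.
It fails at once if the long tile falls freely (let go more than about 15 mm above its rest) (contact force between the fingers and long_tile below 0.1 N and linear speed of long_tile above 0.5 m/s).
It fails at once if the long tile ends up down at the table (height (world z) of long_tile below 0.03 m).
It fails at once if the short tile is shifted by more than 20 mm (distance of short_tile from where it was at the start of the episode above 0.02 m).
It fails at once if the pile is shifted by more than 30 mm (distance of pile from where it was at the start of the episode above 0.03 m).
It also fails if it takes over 45 s, if anything falls off the work surface, if the arm or the gripper's body presses on something with over 40 N, if the wrist force passes 120 N, or if a joint passes its speed limit or range.

## Working session

There is one attempt and no reset: what is moved stays moved. The work goes in short steps, Python scripts to look and compute and a tool call to move; the robot and the scene stay as the last step left them, time stands still between calls to the robot, and variables do not carry over. Pictures are saved under pics/ and viewed, at most 10 in all, crops included, and the job is handed in when it is done.

Besides the shell and the picture viewer there is one more tool, called in YAML: its name, and indented under it one key for each argument. play_rows: Moves the arm, as the interface text tells. Its arguments: {"type":"object","properties":{"linear":{"type":"array","items":{"type":"array","items":{"type":"number"}}},"turn":{"type":"array","items":{"type":"number"}},"hand":{"type":"number"}},"required":["linear","turn"]}

```bash
mkdir -p pics; cat > h.py <<'E'
from plant import *
import numpy as np, cv2
from scipy.spatial.transform import Rotation as R
def rot(a):
    a=np.array(a,float)
    return a if a.shape==(3,3) else R.from_quat(a[[1,2,3,0]]).as_matrix()
def cam(name, s=None):
    c=camera_info(name); K=np.array(c["camera_matrix"]); d=np.array(c["distortion"])
    if "mount" in c:
        s=s or state(); T=np.eye(4); T[:3,:3]=rot(s["tool_rot"]); T[:3,3]=s["tool_pos"]
        M=T@np.array(c["mount"]); return K,d,M[:3,:3],M[:3,3]
    return K,d,rot(c["attitude"]),np.array(c["origin"])
def back(C,px,z):
    K,d,Rm,o=C
    u=cv2.undistortPoints(np.array(px,float).reshape(-1,1,2),K,d).reshape(-1,2)
    r=np.c_[u,np.ones(len(u))]@Rm.T
    return o+r*((z-o[2])/r[:,2])[:,None]
def proj(C,P):
    K,d,Rm,o=C
    return cv2.projectPoints((np.array(P,float)-o)@Rm,np.zeros(3),np.zeros(3),K,d)[0].reshape(-1,2)
def save(im,n): cv2.imwrite("pics/"+n,im[:,:,::-1])
def rect(C,m,z):
    cs,_=cv2.findContours(m.astype(np.uint8),0,1)
    c=max(cs,key=cv2.contourArea).reshape(-1,2)
    P=back(C,c,z)[:,:2]
    (x,y),(w,h),a=cv2.minAreaRect((P*1000).astype(np.float32))
    if w<h: w,h,a=h,w,a+90
    return np.round([x,y,w,h,(a+90)%180-90],1)
E
python3 - <<'E'
from h import *
s=state();print(s)
for n in("top","side"):
    im=grab_frame(n);save(im,n+"0.png");C=cam(n);print(n,C[3],C[2].round(2).tolist())
    for t,z in(("long_tile",.077),("short_tile",.077),("block",.07),("pile",.056)):
        for r in trace(n,t)[:4]:
            print(t,round(r["p"],2),np.round(r["location"]),r["region"].sum(),rect(C,r["region"],z))
E
```

```text
{'time': 0.0, 'joint_pos': array([-1.25098549e+00,  5.33580602e-02,  1.61429168e+00, -3.00102198e-05,
        1.47602656e+00, -1.19004369e-01]), 'joint_vel': array([-0.00105608,  0.00127297,  0.00079999,  0.00016363, -0.00031742,
        0.00047367]), 'joint_efforts': array([ 7.92059072e-04, -3.93679941e+01, -3.70175457e+01, -2.35314377e-05,
        7.08013598e-03, -1.96632151e-06]), 'tool_pos': array([ 0.2653327 , -0.56518664,  0.23006368]), 'tool_rot': array([-1.03507586e-03,  9.76025714e-01,  2.17652750e-01, -1.19287487e-04]), 'contact_force': array([-0.33557657,  0.23037575,  0.37606352]), 'ft_torque': array([-0.00837512,  0.00592015,  0.04242214]), 'grasp_force': 0.0, 'gripper_width': 1.0013714218111605}
top [0.2526465  0.11010856 1.21350179] [[0.0, -0.99, 0.17], [-1.0, -0.01, -0.02], [0.02, -0.17, -0.99]]
long_tile 0.57 [401. 201.] 1618 [ 549.8 -118.7  167.6   54.4  -81.7]
short_tile 0.88 [410. 231.] 1174 [ 479.5 -127.7  111.    56.4  -82. ]
block 0.88 [418. 210.] 8719 [ 548.2 -133.4  269.8  248.9  -81.9]
pile 0.85 [250. 232.] 1952 [482.  235.5 166.7  79.7 -87.5]
pile 0.76 [175. 332.] 2161 [246.4 390.6 171.4  75.  -53.8]
side [0.35206119 1.02264427 0.73748314] [[-1.0, -0.04, 0.08], [-0.09, 0.58, -0.81], [-0.02, -0.81, -0.59]]
long_tile 0.63 [298. 162.] 931 [ 551.7 -119.2  174.1   56.1  -80.8]
long_tile 0.55 [326. 163.] 665 [ 479.1 -126.1  124.7   54.8  -83.5]
short_tile 0.67 [323. 163.] 560 [ 480.9 -127.2  111.2   51.5  -82.2]
block 0.7 [293. 182.] 7304 [ 547.4 -100.3  375.   239.3  -81.7]
pile 0.6 [304. 289.] 2823 [483.9 265.6 191.7  73.6 -86.1]
pile 0.55 [450. 367.] 4623 [250.  416.8 176.8 101.2 -52.1]
```

View pics/top0.png

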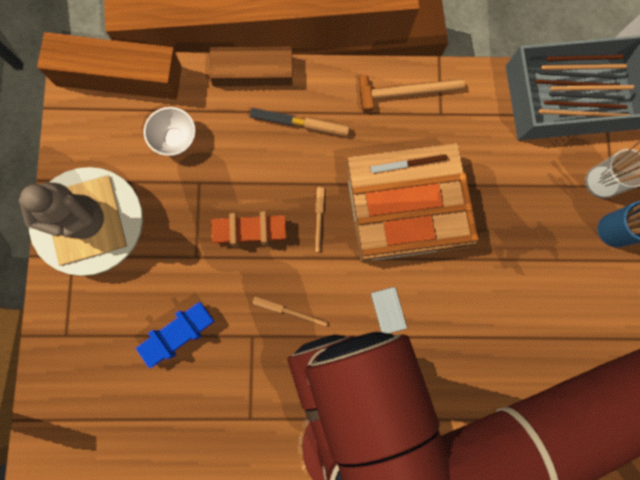

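```bash
python3 - <<'E'
import cv2
a=cv2.imread("pics/side0.png")
cv2.imwrite("pics/side_crop.png",cv2.resize(a[110:430,180:560],None,fx=1.8,fy=1.8,interpolation=3))
E
```

```text
(no output)
```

View pics/side_crop.png

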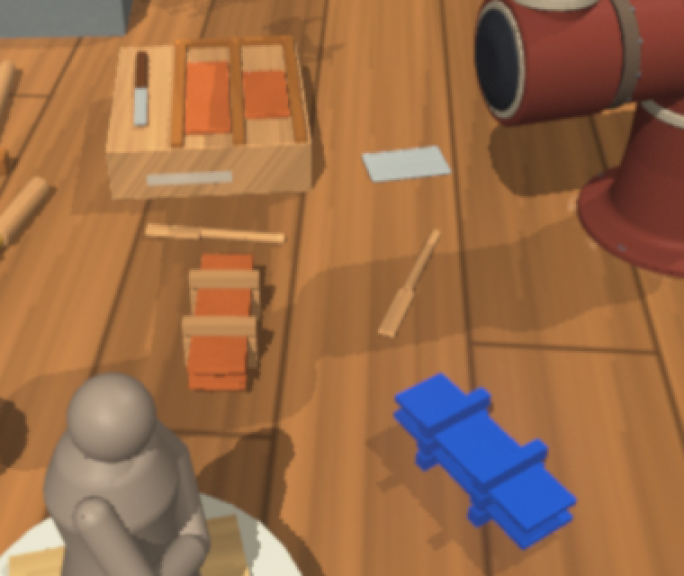

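The red and wood pile at top-picture (250,232) is the airing pile. The blue one at (175,332) is the look-alike to leave alone. On the block, the tile at (403,200) measures 168 mm, so it is long_tile. The one at (410,231) measures 111 mm, so it is short_tile. The enlarged crop confirms this, and also shows the closed batten at the far end and the open edge facing the pile.

I'll go above the rear end of the long tile with the fingers shut.

play_rows:
  linear:
    - [0.0375,0.042,0]
    - [0.0375,0.042,0]
    - [0.0375,0.042,0]
    - [0.0375,0.042,0]
    - [0.0375,0.042,0]
    - [0.0375,0.042,0]
    - [0.0375,0.042,0]
    - [0.0375,0.042,0]
  turn: [9.1,9.1,9.1,9.1,9.1,9.1,9.1,9.1]
  hand: 0

```text
time: 1.5
tool_pos: [0.5666, -0.2283, 0.2316]
tool_rot: [0.0, 0.654, 0.756, 0.0]
contact_force: [1.6, -0.9, -0.1]
gripper_width: -0.001
grasp_force: 0.0
```

play_rows:
  linear:
    - [0,0,0]
    - [0,0,0]
  turn: [0,0]

```text
time: 1.75
tool_pos: [0.5654, -0.2299, 0.2312]
tool_rot: [-0.0, 0.657, 0.754, -0.0]
contact_force: [-0.5, 0.1, -0.2]
gripper_width: -0.003
grasp_force: 0.0
```

```bash
python3 - <<'E'
from h import *
s=state();im=grab_frame("wrist");C=cam("wrist",s);save(im,"w1.png")
print(s["tool_pos"],rot(s["tool_rot"]).round(3).tolist(),s["gripper_width"],s["joint_pos"].round(2),C[3])
for t,z in(("long_tile",.077),("short_tile",.077),("block",.07)):
    for r in trace("wrist",t)[:3]: print(t,round(r["p"],2),np.round(r["location"]),rect(C,r["region"],z))
b=grab_frame("top");
for t,z in(("long_tile",.077),("block",.07)):
    for r in trace("top",t)[:2]: print(t,round(r["p"],2),rect(cam("top"),r["region"],z))
E
```

```text
[ 0.56536123 -0.2298694   0.23122728] [[-0.138, 0.99, -0.0], [0.99, 0.138, -0.0], [-0.0, -0.0, -1.0]] -0.0025551963612882463 [-0.51  0.02  1.65 -0.    1.48 -0.65] [ 0.55575706 -0.16388313  0.37421533]
long_tile 0.92 [330.  92.] [ 553.5 -135.7  140.5   54.4  -82. ]
short_tile 0.89 [233.  78.] [ 480.7 -130.9  109.5   55.8  -81.8]
block 0.85 [366. 168.] [ 557.5 -167.7  240.9  209.7    8. ]
long_tile 0.57 [ 549.6 -117.8  168.9   54.6  -81.9]
block 0.81 [ 546.9 -132.1  268.1  250.8  -81.6]
```

View pics/w1.png

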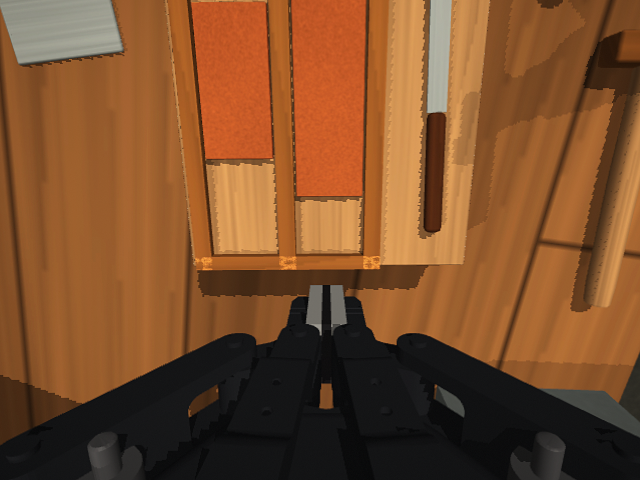

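The wrist view shows the long tile in the groove nearer the knife. Its rear edge is at about (329,196), the rear batten's inner edge at about (331,254) and the block's rear edge at about (331,269). I'll convert these to positions.

```bash
python3 - <<'E'
from h import *
C=cam("wrist")
print(back(C,[[329,196]],.077),back(C,[[331,253]],.07),back(C,[[331,257]],.078),back(C,[[331,269]],.078),back(C,[[296,150],[366,150],[275,150],[295,150]],.077))
E
```

```text
[[ 0.56379699 -0.20582797  0.077     ]] [[ 0.57272189 -0.25616975  0.07      ]] [[ 0.57277422 -0.25731047  0.078     ]] [[ 0.57430835 -0.26808506  0.078     ]] [[ 0.53271944 -0.17319046  0.077     ]
 [ 0.58780818 -0.16555751  0.077     ]
 [ 0.51619745 -0.17548735  0.077     ]
 [ 0.53193257 -0.17329977  0.077     ]]
```

play_rows:
  linear:
    - [0.003,-0.003,-0.05]
    - [0,0,-0.05]
    - [0,0,-0.035]
    - [0,0,-0.015]
    - [0,0,-0.0075]
    - [0,0,0]
  turn: [0,0,0,0,0,0]

```text
time: 2.85
tool_pos: [0.5692, -0.2332, 0.0749]
tool_rot: [0.001, 0.657, 0.754, 0.0]
contact_force: [0.5, -0.6, 0.6]
gripper_width: -0.001
grasp_force: 0.0
```

play_rows:
  linear:
    - [-0.0014,0.0099,-0.001]
    - [-0.0014,0.0099,0]
    - [-0.0014,0.0099,0]
    - [-0.0014,0.0099,0]
    - [-0.0014,0.0099,0]
    - [-0.0014,0.0099,0]
    - [-0.0014,0.0099,0]
    - [-0.0014,0.0099,0]
  turn: [0,0,0,0,0,0,0,0]

```text
time: 3.85
tool_pos: [0.5572, -0.1529, 0.0728]
tool_rot: [-0.0, 0.656, 0.754, -0.0]
contact_force: [-0.1, -0.9, 0.9]
gripper_width: -0.004
grasp_force: 0.5
```

```bash
python3 - <<'E'
from h import *
s=state();im=grab_frame("wrist");C=cam("wrist",s);print(s["tool_pos"],s["contact_force"])
for r in trace("wrist","long_tile")[:1]:
    print(r["p"],rect(C,r["region"],.077))
im=grab_frame("side");save(cv2.resize(im[100:260,200:420],None,fx=3,fy=3),"s2.png")
for n in("side","top"):
    if n=="top": grab_frame(n)
    for t in("long_tile","short_tile"):
        for r in trace(n,t)[:2]: print(n,t,round(r["p"],2),rect(cam(n),r["region"],.077))
E
```

```text
[ 0.55721751 -0.15290461  0.07278064] [-0.05337708 -0.87199704  0.94204519]
0.75 [547.1 -91.9 101.8  54.7 -82. ]
side long_tile 0.75 [542.3 -53.5 179.   53.5 -81.1]
side long_tile 0.49 [ 478.7 -127.8  120.2   55.7  -81.3]
side short_tile 0.8 [ 479.7 -126.9  122.4   54.1  -81.8]
top long_tile 0.97 [539.1 -46.1 152.9  54.6 -82.2]
top short_tile 0.75 [472.5 -91.   59.6  39.    0.5]
```

View pics/s2.png

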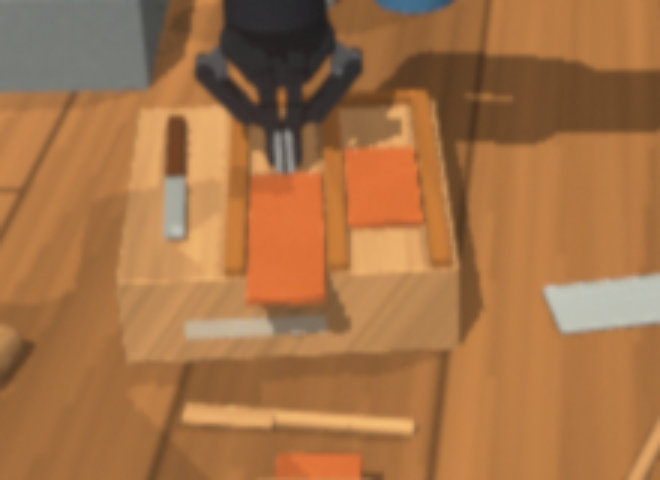

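The long tile has slid about 64 mm and its front now overhangs the edge. It is straight, and the short tile hasn't moved. I'll push 21 mm more, then back off and rise.

play_rows:
  linear:
    - [-0.0013,0.0089,0]
    - [-0.0011,0.0079,0]
    - [-0.0006,0.004,0]
    - [0,0,0]
    - [0,0,0]
    - [0.0006,-0.004,0]
    - [0,0,0.04]
    - [0,0,0.06]
  turn: [0,0,0,0,0,0,0,0]

```text
time: 5.25
tool_pos: [0.5532, -0.1366, 0.1712]
tool_rot: [-0.003, 0.657, 0.754, -0.001]
contact_force: [0.7, -0.7, 0.6]
gripper_width: -0.001
grasp_force: 0.0
```

```bash
python3 - <<'E'
from h import *
s=state();print(s["tool_pos"])
for n in("side","top"):
    grab_frame(n)
    for t,z in(("long_tile",.077),("short_tile",.077),("pile",.056)):
        for r in trace(n,t)[:2]: print(n,t,round(r["p"],2),rect(cam(n),r["region"],z))
E
```

```text
[ 0.55319364 -0.13656957  0.17115711]
side long_tile 0.82 [537.8 -35.3 180.8  52.8 -82.6]
side short_tile 0.61 [ 478.3 -125.7  115.9   52.2  -81.8]
side pile 0.93 [484.7 265.2 196.9  75.2 -85.7]
side pile 0.59 [249.2 416.9 178.2 102.5 -52.1]
top long_tile 0.73 [536.7 -31.5 163.1  55.4 -82.8]
top pile 0.67 [482.  236.2 166.8  77.6 -85.7]
top pile 0.63 [246.3 390.7 175.   75.5 -54.2]
```

play_rows:
  linear:
    - [-0.006,0.0405,0.015]
    - [-0.006,0.0405,0.015]
    - [-0.006,0.0405,0.01]
    - [-0.006,0.0405,0]
    - [0,0,0]
    - [0,0,0]
    - [0,0,0]
  turn: [0,0,0,0,0,0,0]
  hand: 0.085

```text
time: 6.52
tool_pos: [0.5308, 0.0243, 0.2121]
tool_rot: [-0.0, 0.657, 0.754, -0.0]
contact_force: [0.2, -0.2, 0.6]
gripper_width: 0.994
grasp_force: 0.0
```

```bash
python3 - <<'E'
from h import *
s=state();im=grab_frame("wrist");C=cam("wrist",s);save(im,"w3.png")
print(s["tool_pos"],rot(s["tool_rot"])[:,1].round(3))
for t,z in(("long_tile",.077),("pile",.056)):
    for r in trace("wrist",t)[:2]: print(t,round(r["p"],2),np.round(r["location"]),rect(C,r["region"],z))
grab_frame("top")
for t,z in(("long_tile",.077),("short_tile",.077)):
    for r in trace("top",t)[:2]: print("top",t,round(r["p"],2),rect(cam("top"),r["region"],z))
E
```

```text
[0.53083231 0.02427017 0.21212135] [ 0.991  0.137 -0.001]
long_tile 0.76 [326. 290.] [539.1 -36.7 171.9  55.  -82.5]
pile 0.86 [305.  34.] [496.6 164.7  61.4  44.    7.9]
top long_tile 0.7 [556.6 -45.4  46.   21.1 -89.5]
top short_tile 0.96 [ 479.9 -137.    91.2   54.8  -82.4]
```

View pics/w3.png

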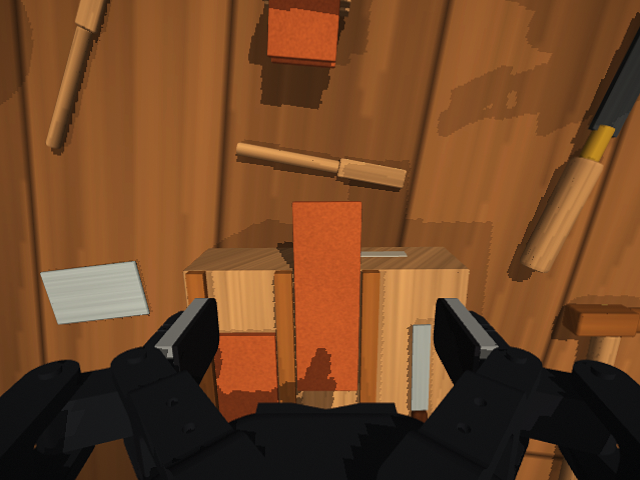

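The tile sticks out cleanly, with its front edge at about (327,202), the block edge at about row 265 and both fingers straddling it. The network puts its centre at (0.539,-0.037), so the TCP is already over the grip point. I'll go straight down and close.

play_rows:
  linear:
    - [0,0,-0.045]
    - [0,0,-0.045]
    - [0,0,-0.04]
    - [0,0,-0.0245]
    - [0,0,0]
    - [0,0,0]
  turn: [0,0,0,0,0,0]

```text
time: 7.58
tool_pos: [0.5319, 0.0251, 0.0596]
tool_rot: [0.001, 0.656, 0.754, 0.001]
contact_force: [-0.0, 0.3, 0.1]
gripper_width: 0.993
grasp_force: 0.0
```

play_rows:
  linear:
    - [0,0,0]
    - [0,0,0]
    - [0,0,0]
    - [0,0,0]
    - [0,0,0]
    - [0,0,0]
    - [0,0,0]
    - [0,0,0]
  turn: [0,0,0,0,0,0,0,0]
  hand: 0.04

```text
time: 8.57
tool_pos: [0.5319, 0.0252, 0.0596]
tool_rot: [0.001, 0.656, 0.754, 0.001]
contact_force: [-0.9, 0.3, 5.8]
gripper_width: 0.613
grasp_force: 62.7
```

play_rows:
  linear:
    - [0,0,0.01]
    - [0,0,0.02]
    - [0,0,0.03]
    - [0,0,0.03]
    - [0,0,0]
    - [0,0,0]
  turn: [0,0,0,0,0,0]

```text
time: 9.32
tool_pos: [0.53, 0.0253, 0.1468]
tool_rot: [-0.001, 0.656, 0.754, -0.001]
contact_force: [-0.5, 0.0, -1.7]
gripper_width: 0.613
grasp_force: 63.4
```

```bash
python3 - <<'E'
from h import *
s=state();im=grab_frame("wrist");C=cam("wrist",s)
b=grab_frame("side"); save(np.vstack([cv2.resize(im,(400,300)),cv2.resize(b[120:270,200:400],(400,300))]),"g.png")
for r in trace("wrist","long_tile")[:2]: print(round(r["p"],2),rect(C,r["region"],.167))
E
```

```text
0.88 [530.3  20.1  61.2  52.8 -82. ]
```

View pics/g.png

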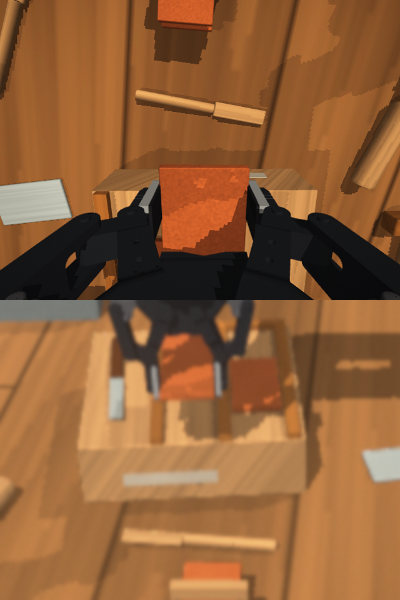

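play_rows:
  linear:
    - [-0.005,0.0175,0.032]
    - [-0.005,0.0175,0.032]
    - [-0.005,0.0175,0.032]
    - [-0.005,0.0175,0.032]
    - [-0.005,0.0175,0.032]
    - [-0.005,0.0175,0.032]
    - [0,0,0]
    - [0,0,0]
  turn: [-0.8,-0.8,-0.8,-0.8,-0.8,-0.8,0,0]

```text
time: 10.48
tool_pos: [0.5005, 0.1298, 0.338]
tool_rot: [-0.001, 0.687, 0.726, -0.001]
contact_force: [-0.4, -0.3, -1.3]
gripper_width: 0.61
grasp_force: 63.4
```

```bash
python3 - <<'E'
from h import *
s=state();im=grab_frame("wrist");C=cam("wrist",s);save(im,"w4.png")
print(s["tool_pos"],rot(s["tool_rot"])[:,1].round(3),s["grasp_force"])
for t,z in(("long_tile",s["tool_pos"][2]+.02),("pile",.056),("pile",.042)):
    for r in trace("wrist",t)[:2]: print(t,round(r["p"],2),np.round(r["location"]),rect(C,r["region"],z))
E
```

```text
[0.50053044 0.12975607 0.3379699 ] [ 0.998  0.055 -0.003] 63.4381628036499
long_tile 0.6 [323. 331.] [500.4 124.3  61.2  52.5 -87.2]
pile 0.86 [142.   9.] [301.  313.9  62.5  24.5   3.4]
pile 0.72 [322. 100.] [487.1 235.3 164.5  68.9 -86.6]
pile 0.86 [142.   9.] [294.5 317.8  64.5  25.3   3.4]
pile 0.72 [322. 100.] [486.8 236.6 170.   71.2 -86.6]
```

View pics/w4.png

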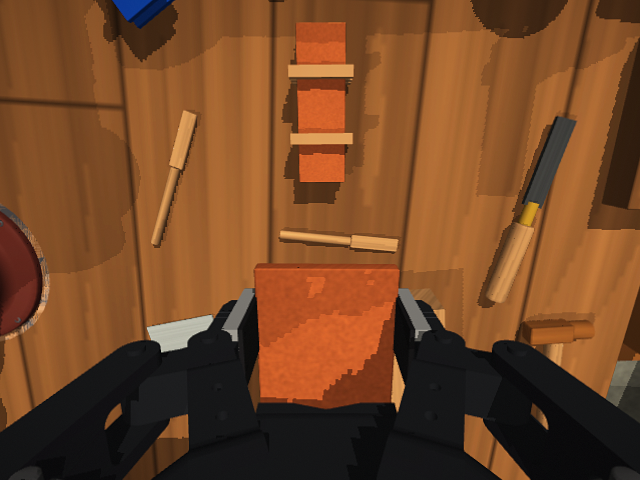

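The pile's ends are at about (321,22) and (322,182), and its laths at rows 71 and 138. That puts the centre at (0.487,0.237) with a yaw of 3.4°. The blue look-alike is at (142,9), well clear. I'll go above the pile and descend to a checking height.

play_rows:
  linear:
    - [-0.0043,0.042,0]
    - [-0.0043,0.042,0]
    - [-0.0043,0.042,0]
    - [-0.0044,0.0422,-0.02]
    - [0,0,-0.05]
    - [0,0,-0.05]
    - [0,0,-0.05]
    - [0,0,-0.05]
  turn: [0,0,0,0.2,0,0,0,0]

```text
time: 11.68
tool_pos: [0.4832, 0.2978, 0.1178]
tool_rot: [-0.0, 0.686, 0.727, -0.0]
contact_force: [0.0, 0.6, -1.6]
gripper_width: 0.611
grasp_force: 63.4
```

play_rows:
  linear:
    - [0,0,-0.03]
    - [0,0,-0.015]
    - [0,0,0]
    - [0,0,0]
  turn: [0,0,0,0]

```text
time: 12.18
tool_pos: [0.4849, 0.2989, 0.0771]
tool_rot: [0.001, 0.686, 0.727, 0.001]
contact_force: [-0.0, -0.8, -1.6]
gripper_width: 0.613
grasp_force: 63.4
```

```bash
python3 - <<'E'
from h import *
s=state();b=grab_frame("side");C=cam("side")
print(s["tool_pos"],rot(s["tool_rot"])[:,1].round(3),s["contact_force"],s["grasp_force"])
y=np.array([-.059,.998,0]);x=np.array([.998,.059,0])
c=s["tool_pos"]-.0615*y
im=b.copy()
pts=np.array([c+a*.027*x+e*.085*y+[0,0,.0174] for a,e in((-1,-1),(1,-1),(1,1),(-1,1))])
q=proj(C,pts);print(q.round(0).tolist())
big=cv2.resize(im[180:360,210:410],None,fx=4,fy=4,interpolation=3)[:600]
cv2.polylines(big,[((q-[210,180])*4).astype(int)],True,(0,255,0),1)
p=np.array([[.4868,.2366,.042]])+[a*.027*x+e*.085*y for a,e in((-1,-1),(1,-1),(1,1),(-1,1))]
cv2.polylines(big,[((proj(C,p)-[210,180])*4).astype(int)],True,(0,255,255),1)
save(big[:, :800],"s5.png")
grab_frame("top")
for n in("top","side"):
  for t,z in(("long_tile",.09),("pile",.056),("short_tile",.077)):
    for r in trace(n,t)[:3]: print(n,t,round(r["p"],2),np.round(r["location"]),rect(cam(n),r["region"],z))
E
```

```text
[0.48491235 0.29887473 0.07710066] [0.998 0.058 0.003] [-0.02388249 -0.81698794 -1.57249453] 63.380008935928345
[[319.0, 229.0], [290.0, 229.0], [280.0, 291.0], [314.0, 291.0]]
top long_tile 0.85 [263. 225.] [489.  202.  100.6  59.2 -84.6]
top long_tile 0.65 [265. 239.] [451.2 191.6  82.   21.2 -87.4]
top pile 0.79 [172. 336.] [242.4 397.  157.3  75.7 -53.2]
top pile 0.49 [266. 238.] [457.6 193.8  84.6  22.6 -85.5]
top short_tile 0.68 [409. 231.] [ 478.7 -128.   109.9   55.1  -81.7]
side long_tile 0.84 [299. 276.] [485.  277.9  91.4  55.6 -87.4]
side pile 0.69 [449. 366.] [250.1 416.6 179.6 103.5 -51.6]
side pile 0.6 [300. 310.] [476.8 319.4  86.4  67.5 -80.8]
```

View pics/s5.png

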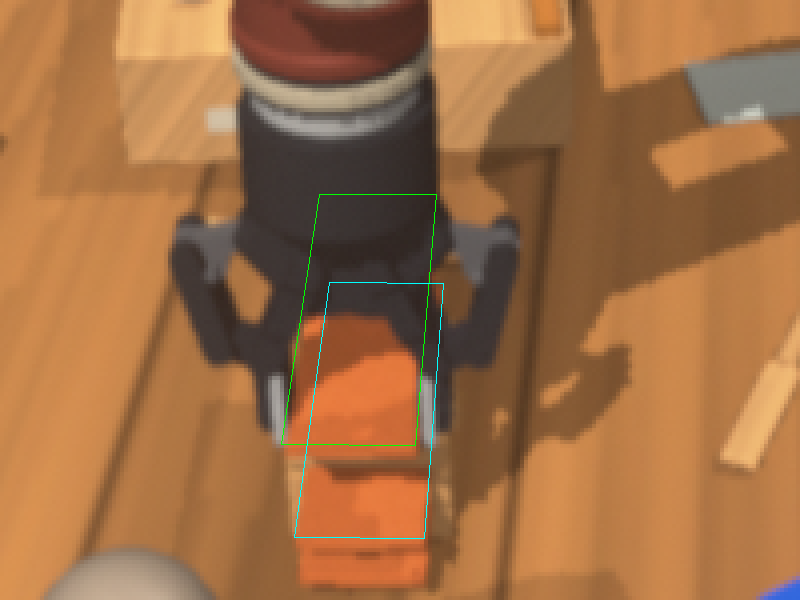

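The tile is level: its outline fits the level prediction within a pixel (front edge at crop row 444), and it sits centred over the pile. I'll lower it gently.

play_rows:
  linear:
    - [-0.001,0,-0.01]
    - [0,0,-0.008]
    - [0,0,-0.005]
    - [0,0,0]
    - [0,0,0]
  turn: [0,0,0,0,0]

```text
time: 13.2
tool_pos: [0.4828, 0.2985, 0.0524]
tool_rot: [0.0, 0.686, 0.727, 0.0]
contact_force: [-0.7, 0.3, -1.8]
gripper_width: 0.612
grasp_force: 63.4
```

play_rows:
  linear:
    - [0,0,-0.002]
    - [0,0,-0.002]
    - [0,0,0]
  turn: [0,0,0]

```text
time: 13.58
tool_pos: [0.4825, 0.2984, 0.0481]
tool_rot: [-0.0, 0.686, 0.727, -0.0]
contact_force: [0.0, 0.3, -2.1]
gripper_width: 0.614
grasp_force: 63.4
```

play_rows:
  linear:
    - [0,0,-0.001]
    - [0,0,-0.001]
    - [0,0,0]
  turn: [0,0,0]

```text
time: 13.95
tool_pos: [0.4827, 0.2985, 0.0464]
tool_rot: [0.0, 0.686, 0.727, 0.0]
contact_force: [0.7, 0.4, -1.3]
gripper_width: 0.613
grasp_force: 63.5
```

play_rows:
  linear:
    - [0,0,-0.001]
    - [0,0,0]
  turn: [0,0]

```text
time: 14.2
tool_pos: [0.4828, 0.2986, 0.0462]
tool_rot: [0.0, 0.686, 0.727, 0.0]
contact_force: [-2.8, -0.1, 4.8]
gripper_width: 0.611
grasp_force: 64.0
```

It's in contact, with +6 N at the predicted height. I'll release and rise.

play_rows:
  linear:
    - [0,0,0]
    - [0,0,0]
    - [0,0,0]
    - [0,0,0]
    - [0,0,0]
    - [0,0,0]
  turn: [0,0,0,0,0,0]
  hand: 0.08

```text
time: 14.95
tool_pos: [0.4826, 0.2984, 0.0453]
tool_rot: [0.0, 0.686, 0.727, 0.0]
contact_force: [0.0, -0.4, 0.3]
gripper_width: 0.936
grasp_force: 0.0
```

play_rows:
  linear:
    - [0,0,0.01]
    - [0,0,0.03]
    - [0,0,0.05]
    - [0,0,0.06]
    - [0,-0.04,0.06]
    - [0,-0.06,0.01]
    - [0,-0.06,0]
    - [0,0,0]
  turn: [0,0,0,0,0,0,0,0]

```text
time: 15.95
tool_pos: [0.4829, 0.1407, 0.2587]
tool_rot: [0.001, 0.688, 0.726, 0.001]
contact_force: [0.6, 0.7, 0.4]
gripper_width: 0.933
grasp_force: 0.0
```

```bash
python3 - <<'E'
from h import *
s=state();im=grab_frame("wrist");C=cam("wrist",s);b=grab_frame("side")
save(np.hstack([cv2.resize(im,(400,300)),cv2.resize(b[200:350,200:400],(400,300))]),"end.png")
print(s["tool_pos"],s["gripper_width"],s["contact_force"])
for n in("wrist","side"):
  for t,z in(("long_tile",.063),("pile",.042),("short_tile",.077)):
    for r in trace(n,t)[:2]: print(n,t,round(r["p"],2),np.round(r["location"]),rect(C if n=="wrist" else cam(n),r["region"],z))
E
```

```text
[0.48293647 0.140698   0.25866583] 0.9325857501073397 [0.59906267 0.71492029 0.39104114]
wrist long_tile 0.92 [334.  96.] [485.3 235.1 169.9  54.5 -87.4]
wrist pile 0.73 [119.   6.] [290.6 309.8  36.2  12.2   3.4]
wrist pile 0.6 [371.  78.] [517.1 271.4  20.    9.1 -85.2]
wrist short_tile 0.24 [351. 372.] [517.5 -10.7 195.9 107.9  -3.8]
side long_tile 0.87 [304. 274.] [485.7 238.3 179.8  55.1 -86.8]
side pile 0.94 [302. 314.] [480.2 264.5 167.5  65.7 -87.9]
side pile 0.66 [449. 364.] [247.1 403.3 182.3 104.3 -53.2]
side short_tile 0.81 [326. 163.] [ 479.5 -127.   118.4   54.1  -82.2]
```

View pics/end.png

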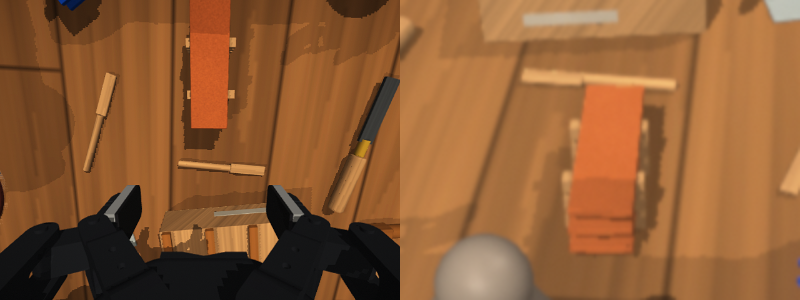

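The tile lies flat on the laths with its centre at (0.485,0.235), about 2 mm from the pile's centre, and in line with it. The short tile is unmoved and the arm is clear, so I'll hand in.

```bash
python3 -c "
from plant import *
print(job_done())"
```

```text
the job is handed in; nothing more can be done
None
```

The job is handed in: the long tile lies flat on the airing pile, about 2 mm off centre and about 1° out of line by camera, with no visible shift of the pile or short tile; the judge's verdict was not shown.

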